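# Rock the sorter's seesaw gate over and release the swivel balls

## Task

On the ball sorter, press down the raised end of the seesaw gate so that it tips over its pivot and leads to the other chute; then push the sliding stop fully open to the robot's left, so that both waiting balls roll down that other chute and come to rest there. Only push and press: do not touch the balls, and leave everything else on the bench where it is.

Things in the scene. Friction and masses are not known exactly. Their poses are not given: they have to be found in the camera images.
- sorter: The ball sorter, a fixed metal fixture 0.5 m wide. Origin: on the table surface straight below the gate's pivot; x points away from the robot, y to the left along the seesaw gate and the chutes, z up.
- lip (a point): Lower end of the feed lane's floor, above the middle of the gate (24 mm towards +x of the pivot, 130 mm over the table). The aluminium lane is 44 wide over its walls and rises from here towards +x to a floor 155 mm high at x = 172 mm; its wall tops are 152 to 178 mm high.
- left_chute (a point): Middle of the left chute's floor. Each chute is an aluminium trough 56 wide sloping outward from the gate's end (113 to 250 mm from the pivot, floor from 64 down to 35 mm over the table), closed at its outer end by a wall: a ball that rolled in stays there.
- right_chute (a point): Middle of the right chute's floor, the mirror image of the left one.
- gate (a joint): Steel seesaw trough, 220 mm long (y), 48 wide, hinged at its middle 100 mm over the table. Rad: 0 level; +0.25 left end up, balls go right; -0.25 right end up, balls go left. A steel block on its near wall makes it top-heavy: it rests at either of these two stops (which one varies), and once pushed past level it falls to the other by itself. Under 2 N on a pad rocks it.
- left_pad (a point): Centre of the top of the gate's left press pad, a steel plate 50 x 50 x 4 mm sticking out towards the robot from the trough's near wall. With the gate level it lies 50 mm to -x and 85 mm to +y of the pivot and 44.5 mm above it. It moves with the gate, about 42 mm from high to low; below it is free air.
- right_pad (a point): The same for the right press pad, 85 mm towards -y of the pivot.
- stop (a joint): Sliding stop across the feed lane: steel blade 4 thick, 48 wide (y), with an upright black block on it. Value in m: 0 closed (holds the balls), 0.055 fully open; slides to the sorter's +y (left) with about 2 N and stays where left. No ball passes before about 0.04.
- stop_top (a point): Centre of the top of the stop's black block, which is 24 (x) x 14 (y) x 44 mm tall; block top about 217 mm, block foot about 173 mm above the table. Push on its right (-y) face. It is 61 mm towards +x of the pivot; nothing stands beside the block above the lane walls.
- ball1_center (a point): Centre of the first aluminium swivel ball, 30 mm across, 40 g, waiting in the feed lane against the stop.
- ball2_center (a point): Centre of the second such ball, behind the first in the lane.
- tape: Bystander: roll of paper tape, 90 mm across, 25 high, lying behind the left chute. Origin: centre of its underside.
- jar: Bystander: small jar with black cap, 56 mm across, 75 high, behind the right chute. Origin: centre of its underside.
- heatsink: Bystander: finned aluminium heat sink, 70 x 100 x 29 mm, beyond the left chute. Origin: centre of its underside.
- led_board: Bystander: white LED board, 80 x 140 x 8 mm, beyond the right chute. Origin: centre of its underside.
- screwdriver: Bystander: screwdriver with black handle lying along the front of the left chute.
- gland_nut: Bystander: black ring nut, 44 mm across, 20 high, in front of the right chute. Origin: centre of its underside.
- wrench: Bystander: steel wrench lying behind the feed lane.

How it is judged:
By the outcome, as a careful person would: the job done as asked, in the order asked, and still so for the second after the job is handed in, with the robot touching nothing.
It also fails if it takes over 38 s, if anything falls off the work surface, if the arm or the gripper's body presses on something with over 40 N, if the wrist force passes 120 N, or if a joint passes its speed limit or range.

## Robot

A 7-joint arm with a two-finger parallel gripper is mounted at the origin on the work surface. World frame = base frame: x ahead of the robot, y to its left, z up, the work surface at z = 0. Lengths are in m, angles in rad, forces in N, time in s.
With the tool pointing down it reaches from about 0.35 to 0.9 m from the base axis. Payload 8.1 kg.
Tool frame: the origin (TCP) lies between the finger pads; the fingertips stand ahead of it and the grasp point (between the pads) is the TCP (arm.nose_length is the z of the fingertips in the tool frame, in m); z points along the fingers, y is the line along which they close (so a half turn about z gives the same grasp; the last joint's range is limited). The gripper opens to 92 mm and grips with 3 to 60 N. Pads are 19 mm wide; open, the fingers measure 130 mm over their backs; the gripper's body (75 mm by 190 mm) begins 47 mm behind the grasp point.
Start: joints at [-1.38, 0.434, 0.025, 1.573, -0.012, 1.134, -0.075], TCP at [0.181, 0.598, 0.246] pointing down, gripper open.
Joint ranges: [-2.62, 2.62], [-0.44, 2.09], [-1.27, 1.32], [0.08, 2.57], [-1.32, 4.46], [0.12, 2], [-2.74, 2.74]. Speed limits (rad/s): [2.22, 2.22, 3.01, 3.01, 3.14, 3.14, 3.14].

## Interface

Orientations are given as a rotation vector (axis times angle).
In Python, from cell import sensors, optics, arm gives the robot as it stands.
- The arm moves only by the tool arm_command, never from a script. Its argument "deltas" is one flat list of numbers, 7 for each row, row after row: the turn, a rotation vector about the world's x, y, z as a fraction of full scale, then the shift along the world's x, y, z as a fraction of full scale, then the finger opening in mm, from 0 to 91.8. In form: [wx, wy, wz, dx, dy, dz, fingers, wx, wy, wz, dx, dy, dz, fingers, ...]. A call has 1 to 20 rows; each row is the pose to reach, as a shift and turn from the pose commanded when the call began; what a row does not reach only later rows make up. Full scale, the value 1, is 1 m for a shift and 90 degrees for a turn. A row lasts 1/10 s, in which the tool goes at most 50 mm and 8.59 degrees, less where a joint would pass 70% of its speed; a pose out of reach is approached as far as the arm can. A call with a number of a shift or a turn outside -1 to 1 is refused whole. A call with a gripper value outside its range is refused whole. The fingers move at their own pace and stop on an object; "force" is the grip in N (left out, the last holds). Time passes only in rows, so rows that repeat a pose let the fingers close. It gives the time, the measured TCP pose, the force, the opening and the grip force at its end, in the units of the state.
- sensors.observe(): the state, without advancing time (a new reading comes with each control period).
- optics.get_image(name): name is "scene" or "side" or "wrist"; returns the picture (420x560x3 uint8, blue, green, red); there is no depth.
- optics.calibration(name): a dict with "camera_matrix" (3x3 intrinsics, pixels), "D" ([k1, k2, p1, p2, k3] as OpenCV has them; the pictures are not rectified), "rvec" (rotation vector, rad) and "tvec" (3), from world to camera coordinates, as OpenCV has them. Camera axes: x right, y down, z forward; pixel columns grow to the right and rows downward; lengths in m; the calibration is good to about 2 mm. A picture is of the moment at which its call begins: read the wrist's pose just before it. calibration takes no time and is no camera call; for the wrist camera it gives the pose at the moment of the call.
- arm.sign_off(): hands the job in; it is judged then, once.
The state is a dict: "clock": time; "joints": joint angles; "dq": joint speeds; "joint_efforts": joint torques, N m; "position": TCP position; "ee_rot": TCP orientation; "force": force on the tool from outside, world axes, zero at the start; "ft_torque": the same for the moment, N m; "width": opening from 0.0 (shut) to 1.0 (fully open); "gripper_force": force on a finger pad.
Only numpy, scipy, OpenCV 4.12 (cv2) and the standard library are available. Lean on these libraries where they do the work, as an engineer would, in place of code of your own. Each camera call takes 0.05 s, during which the arm holds its last target. There are 200 camera calls.

## Working session

There is one attempt and no reset: what is moved stays moved. The work goes in short steps, Python scripts to look and compute and a tool call to move; the robot and the scene stay as the last step left them, time stands still between calls to the robot, and variables do not carry over. Pictures are saved under pics/ and viewed, at most 10 in all, crops included, and the job is handed in when it is done.

Besides the shell and the picture viewer there is one more tool, called by a JSON object that holds its "fn" and its "kwargs". arm_command: Moves the arm, as the interface text tells. Its arguments: {"type":"object","properties":{"deltas":{"type":"array","items":{"type":"number"}},"force":{"type":"number"}},"required":["deltas"]}

```bash
mkdir -p pics
python3 - <<'E'
from cell import sensors,optics,arm
import cv2
s=sensors.observe();print(s,arm.nose_length)
for n in("scene","side"):
    cv2.imwrite(f"pics/{n}0.png",optics.get_image(n));print(n,optics.calibration(n))
E
```

```text
{'clock': 0.0, 'joints': array([-1.37963674,  0.43523961,  0.02499272,  1.5740959 , -0.01158506,
        1.13401903, -0.07510845]), 'dq': array([-0.0013587 ,  0.0013514 , -0.00039291,  0.00053882,  0.00089116,
        0.00048713, -0.00213147]), 'joint_efforts': array([ 3.44634364e-04, -6.67845011e+01,  9.85089093e-01, -3.14455390e+01,
       -6.06856006e-02,  4.27905063e-02,  1.50621149e-04]), 'position': array([0.18089724, 0.59773745, 0.24493533]), 'ee_rot': array([-4.59908476e-01, -3.10767590e+00,  2.53784732e-03]), 'force': array([-0.87870251,  0.33772481,  0.19294149]), 'ft_torque': array([ 0.03255255, -0.02005677,  0.03239959]), 'gripper_force': 0.0, 'width': 1.0001181880610157} 0.019
scene {'camera_matrix': array([[531.80036448,   0.        , 279.47853179],
       [  0.        , 531.80036448, 208.11910587],
       [  0.        ,   0.        ,   1.        ]]), 'D': array([-0.0910204,  0.       ,  0.       ,  0.       ,  0.       ]), 'rvec': array([ 1.69651062,  1.91248377, -0.73687193]), 'tvec': array([ 0.04956807, -0.34045582,  1.86923695])}
side {'camera_matrix': array([[496.0576173 ,   0.        , 280.55628007],
       [  0.        , 496.0576173 , 207.05763699],
       [  0.        ,   0.        ,   1.        ]]), 'D': array([-0.00819766,  0.        ,  0.        ,  0.        ,  0.        ]), 'rvec': array([ 2.13126464, -0.09032425,  0.0511327 ]), 'tvec': array([-0.60093315,  0.1595872 ,  1.23675155])}
```

View pics/scene0.png

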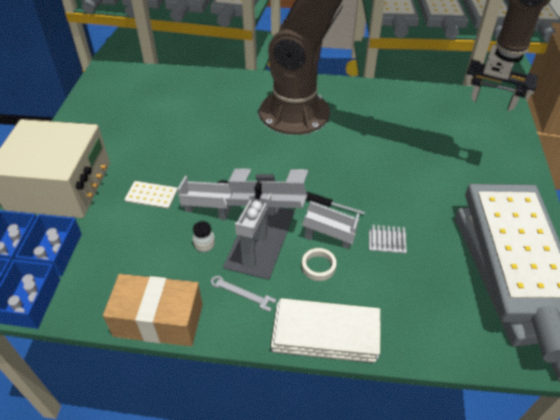

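View pics/side0.png

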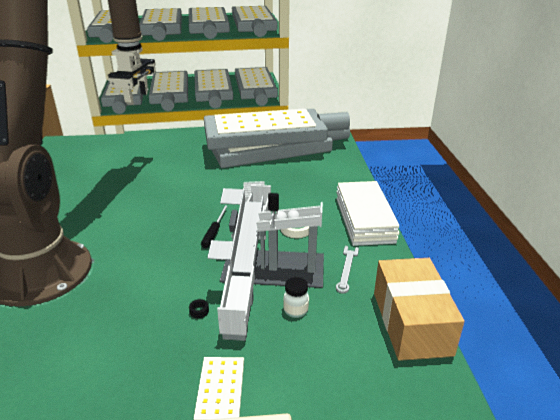

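Both views show the sorter around scene (255,205) and side (260,240). The left end of the gate looks raised. I'll enlarge both views to get exact pixels.

Run:
```python
import cv2
a=cv2.imread("pics/scene0.png")[150:280,170:370];b=cv2.imread("pics/side0.png")[170:345,190:340]
cv2.imwrite("pics/a.png",cv2.resize(a,None,fx=4,fy=4,interpolation=2));cv2.imwrite("pics/b.png",cv2.resize(b,None,fx=3.4,fy=3.4,interpolation=2))
```

```text
(no output)
```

View pics/a.png

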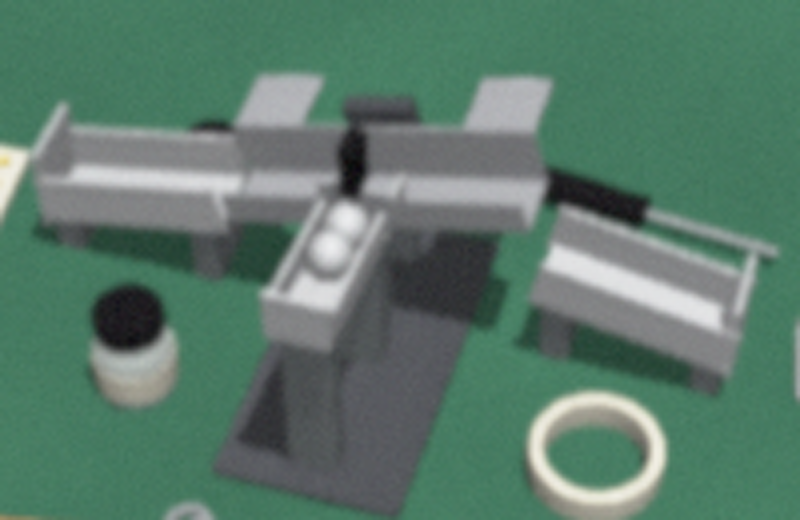

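View pics/b.png

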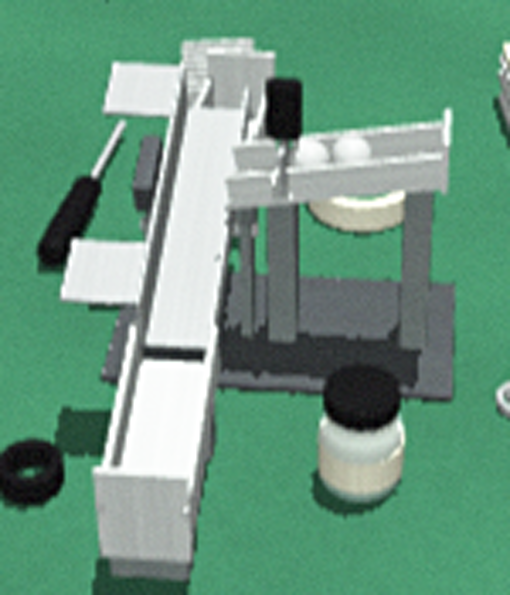

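Gate's left end is up (it lines up with the right chute), so I press the left pad, then open the stop. Next I triangulate the pads' outer corners and the block.

```bash
cat > h.py <<'E'
import cv2,numpy as np
from cell import optics
def P(n,uv):
    c=optics.calibration(n);R=cv2.Rodrigues(c["rvec"])[0]
    return cv2.undistortPoints(np.float64([[uv]]),c["camera_matrix"],c["D"])[0,0],np.c_[R,c["tvec"]]
def tri(a,b):
    p,A=P("scene",a);q,B=P("side",b)
    X=cv2.triangulatePoints(A,B,p,q)[:,0];X=X[:3]/X[3]
    e=[(A@np.r_[X,1]),(B@np.r_[X,1])]
    return X,(np.r_[e[0][:2]/e[0][2]-p,e[1][:2]/e[1][2]-q]*500).round(1)
E
python3 - <<'E'
from h import *
d={"L_ol":((552,80),(116,63)),"L_or":((482,78),(105,108)),"R_ol":((323,76),(70,240)),"R_or":((262,74),(62,298)),"blocktop":((353,134),(285,83)),"ball1":((348,220),(313,154)),"ball2":((330,248),(352,151)),"lane_right_end":((268,297),(446,155))}
c,s=np.cos(.25),np.sin(.25)
def g(y,z=44.5):return [c*y-s*z,100+s*y+c*z]
M={"L_ol":[-75,*g(110)],"L_or":[-75,*g(60)],"R_ol":[-75,*g(-60)],"R_or":[-75,*g(-110)],"blocktop":[61,0,217]}
T={}
for k,(a,b) in d.items():
    X,e=tri((a[0]/4+170-.4,a[1]/4+150-.4),(b[0]/3.4+190-.4,b[1]/3.4+170-.4));T[k]=X;print(k,X.round(4),e)
m=np.array([M[k] for k in M])/1e3;t=np.array([T[k] for k in M])
mc,tc=m.mean(0),t.mean(0);a=m-mc;b=t-tc
yaw=np.arctan2((a[:,0]*b[:,1]-a[:,1]*b[:,0]).sum(),(a[:,:2]*b[:,:2]).sum())
R=cv2.Rodrigues(np.array([0,0,yaw]))[0];o=tc-R@mc
print("yaw",yaw,"o",o,"\n",(t-(m@R.T+o)).round(4))
for n,p in dict(Lpad=[-50,*g(85)],Lpad_low=[-50,c*85+s*44.5,100-s*85+c*44.5],stop=[61,0,217]).items():print(n,(R@(np.array(p)/1e3)+o*[1,1,0]).round(4))
E
```

```text
L_ol [0.4661 0.0822 0.169 ] [-0.   0.1 -0.1 -0.1]
L_or [0.4585 0.0345 0.1589] [ 0.1 -0.1  0.1  0.1]
R_ol [ 0.435  -0.0797  0.1258] [ 0.1 -0.1  0.1  0.1]
R_or [ 0.4292 -0.1259  0.1146] [-0.2  0.4 -0.5 -0.5]
blocktop [ 0.582  -0.0351  0.217 ] [-0.4  0.7 -0.7 -0.7]
ball1 [ 0.6014 -0.0369  0.1595] [-0.3  0.5 -0.5 -0.4]
ball2 [ 0.6286 -0.0434  0.1637] [-0.   0.1 -0.1 -0.1]
lane_right_end [ 0.6871 -0.0728  0.1779] [-0.5  0.7 -0.7 -0.6]
yaw -0.17987784787560535 o [ 0.5227687  -0.02466613 -0.00083422] 
 [[ 0.     -0.0006 -0.0005]
 [ 0.0011 -0.0006  0.0018]
 [-0.0016 -0.0004 -0.0017]
 [ 0.0012  0.001  -0.0005]
 [-0.0008  0.0005  0.0008]]
Lpad [0.4863 0.0545 0.1641]
Lpad_low [0.4903 0.0761 0.1221]
stop [ 0.5828 -0.0356  0.217 ]
```

Fit residuals are under 2 mm. Tool y is about 6.5° off the gate's axis, so I turn it to match and move above the left pad with the fingers closed.

{"fn": "arm_command", "kwargs": {"deltas": [0,0,0.072,0.305,-0.533,0.01,0,0,0,0.072,0.305,-0.533,0.01,0,0,0,0.072,0.305,-0.533,0.01,0,0,0,0.072,0.305,-0.533,0.01,0,0,0,0.072,0.305,-0.533,0.01,0,0,0,0.072,0.305,-0.533,0.01,0,0,0,0.072,0.305,-0.533,0.01,0,0,0,0.072,0.305,-0.533,0.01,0,0,0,0.072,0.305,-0.533,0.01,0,0,0,0.072,0.305,-0.533,0.01,0,0,0,0.072,0.305,-0.533,0.01,0,0,0,0.072,0.305,-0.533,0.01,0,0,0,0.072,0.305,-0.533,0.01,0,0,0,0.072,0.305,-0.533,0.01,0,0,0,0.072,0.305,-0.533,0.01,0,0,0,0.072,0.305,-0.533,0.01,0,0,0,0.072,0.305,-0.533,0.01,0,0,0,0.072,0.305,-0.533,0.01,0]}}

```text
clock: 1.9
position: [0.4857, 0.0662, 0.2557]
ee_rot: [-0.281, -3.129, -0.0]
force: [0.6, -0.5, 0.0]
width: 0.001
gripper_force: 0.0
```

Run:
```python
from h import *
from cell import sensors
s=sensors.observe();print(s["clock"],s["position"],s["width"],s["force"],cv2.Rodrigues(s["ee_rot"])[0].round(3))
print("weight block top",tri((264.6,174.1),(233.7,209.9)))
b=optics.get_image("side")[90:300,150:370];a=optics.get_image("wrist")
cv2.imwrite("pics/c.png",np.hstack([cv2.resize(b,(440,420)),cv2.resize(a,(360,420))]))
```

```text
1.9 [0.48566626 0.06622652 0.25574309] 0.0007761076824642354 [ 0.61128179 -0.54950787  0.00214338] [[-0.984  0.178 -0.   ]
 [ 0.178  0.984  0.   ]
 [ 0.     0.    -1.   ]]
weight block top (array([ 0.49320332, -0.02883806,  0.170014  ]), array([ 0.6, -1.1,  1.1,  1. ]))
```

View pics/c.png

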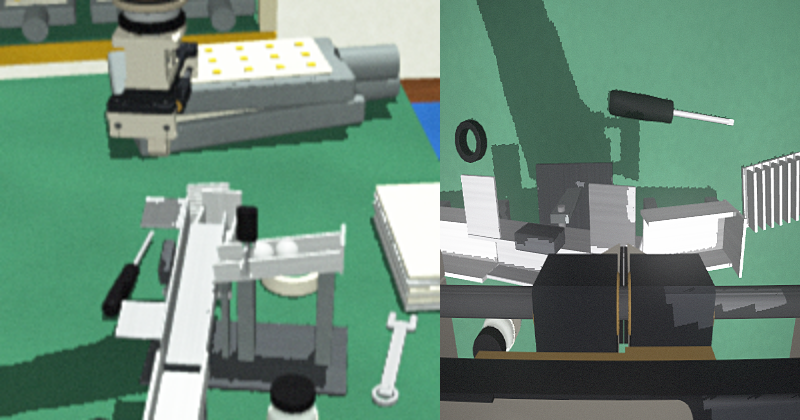

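The left pad is under the closed fingers and the path is clear. Now I press down slowly past level, then come back up.

{"fn": "arm_command", "kwargs": {"deltas": [0,0,0,0,0,-0.03,0,0,0,0,0,0,-0.05,0,0,0,0,0,0,-0.06,0,0,0,0,0,0,-0.068,0,0,0,0,0,0,-0.076,0,0,0,0,0,0,-0.084,0,0,0,0,0,0,-0.09,0,0,0,0,0,0,-0.096,0,0,0,0,0,0,-0.101,0,0,0,0,0,0,-0.105,0,0,0,0,0,0,-0.105,0,0,0,0,0,0,-0.105,0]}}

```text
clock: 3.2
position: [0.4861, 0.0652, 0.1508]
ee_rot: [0.284, 3.129, -0.0]
force: [0.2, -0.4, 0.1]
width: 0.002
gripper_force: 0.0
```

{"fn": "arm_command", "kwargs": {"deltas": [0,0,0,0,0,0.02,0,0,0,0,0,0,0.06,0,0,0,0,0,0,0.105,0,0,0,0,0,0,0.105,0,0,0,0,0,0,0.105,0]}}

```text
clock: 3.7
position: [0.4867, 0.0654, 0.257]
ee_rot: [0.283, 3.126, 0.002]
force: [-0.8, -0.0, -0.5]
width: 0.009
gripper_force: 0.0
```

Run:
```python
from h import *
from cell import sensors
s=sensors.observe();print(s["clock"],s["position"])
b=optics.get_image("side")[170:345,190:340];a=optics.get_image("scene")[150:280,170:370]
cv2.imwrite("pics/d.png",np.hstack([cv2.resize(b,(360,420)),cv2.resize(a,(440,420))]))
```

```text
3.7 [0.48669692 0.06540049 0.2570345 ]
```

View pics/d.png

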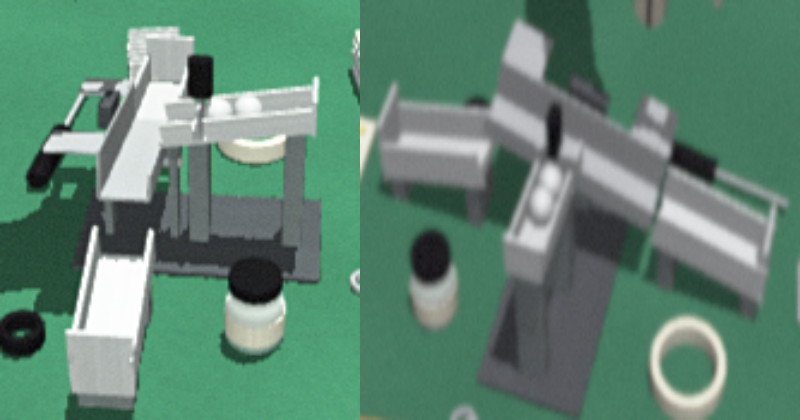

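The gate has tipped: its left end is now down at the left chute, and the balls are still held. Next I move to the right of the stop's block.

{"fn": "arm_command", "kwargs": {"deltas": [0,0,0,0,0,0.04,0,0,0,0,0.03,-0.05,0.05,0,0,0,0,0.05,-0.09,0.05,0,0,0,0,0.075,-0.13,0.05,0,0,0,0,0.088,-0.15,0.05,0,0,0,0,0.088,-0.15,0.05,0,0,0,0,0.088,-0.15,0.05,0,0,0,0,0.088,-0.15,0.02,0,0,0,0,0.088,-0.15,-0.01,0,0,0,0,0.088,-0.15,-0.035,0,0,0,0,0.088,-0.15,-0.047,0,0,0,0,0.088,-0.15,-0.047,0,0,0,0,0.088,-0.15,-0.047,0]}}

```text
clock: 5.1
position: [0.5743, -0.0842, 0.2095]
ee_rot: [0.282, 3.128, 0.0]
force: [0.0, -0.6, 0.2]
width: 0.005
gripper_force: 0.0
```

Run:
```python
from h import *
from cell import sensors
s=sensors.observe();print(s["clock"],s["position"],s["force"])
b=optics.get_image("side")[150:325,190:340];a=optics.get_image("scene")[130:260,170:370]
cv2.imwrite("pics/e.png",np.hstack([cv2.resize(b,(360,420)),cv2.resize(a,(440,420))]))
```

```text
5.1 [ 0.57432087 -0.0841641   0.20952277] [ 0.01281528 -0.570929    0.2455016 ]
```

View pics/e.png

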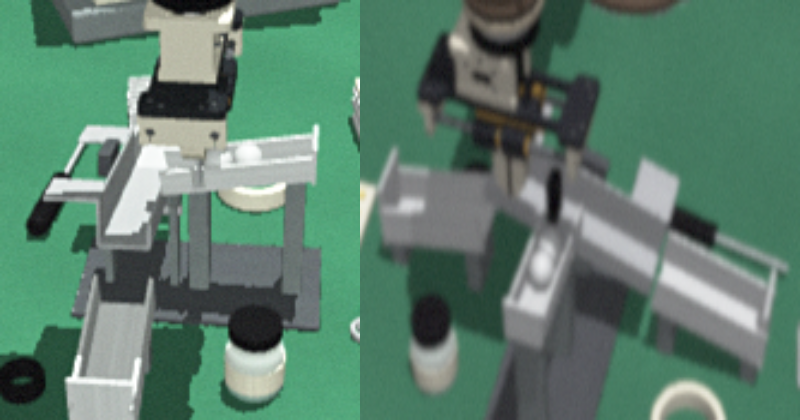

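The closed fingers, at (510,180) in the scene half, are just right of the block at (553,195). I push left along the sorter's y.

{"fn": "arm_command", "kwargs": {"deltas": [0,0,0,0.0018,0.0098,0,0,0,0,0,0.0036,0.0197,0,0,0,0,0,0.0054,0.0295,0,0,0,0,0,0.0072,0.0394,0,0,0,0,0,0.009,0.0492,0,0,0,0,0,0.0107,0.059,0,0,0,0,0,0.012,0.066,0,0,0,0,0,0.0132,0.0728,0,0,0,0,0,0.0132,0.0728,0,0]}}

```text
clock: 6.1
position: [0.5874, -0.0105, 0.2086]
ee_rot: [-0.281, -3.129, -0.001]
force: [0.5, 0.4, -0.5]
width: 0.006
gripper_force: 0.0
```

Run:
```python
from h import *
from cell import sensors
s=sensors.observe();print(s["clock"],s["position"],s["force"])
b=optics.get_image("side")[150:325,190:340];a=optics.get_image("scene")[130:260,170:370]
cv2.imwrite("pics/f.png",np.hstack([cv2.resize(b,(360,420)),cv2.resize(a,(440,420))]))
```

```text
6.1 [ 0.5873814  -0.01049943  0.20856938] [ 0.53346126  0.40433366 -0.53960844]
```

View pics/f.png

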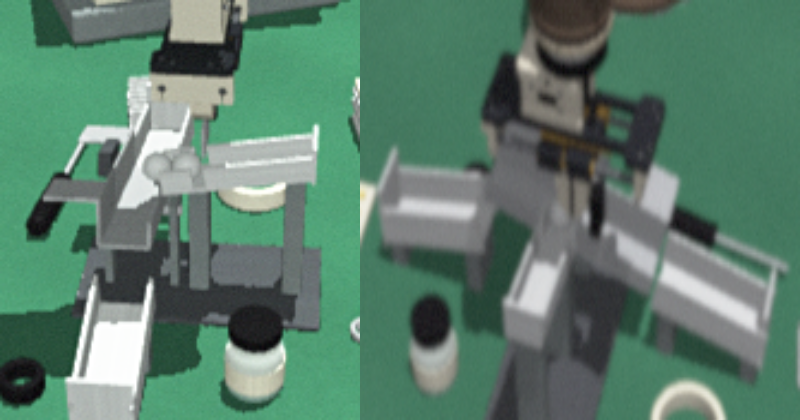

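The balls are rolling out onto the gate. I continue gently toward the stop's end, watching the force.

{"fn": "arm_command", "kwargs": {"deltas": [0,0,0,0.0005,0.0025,0,0,0,0,0,0.0009,0.005,0,0,0,0,0,0.0014,0.0075,0,0,0,0,0,0.0018,0.0098,0,0,0,0,0,0.0018,0.0098,0,0]}}

```text
clock: 6.7
position: [0.5883, -0.0058, 0.2087]
ee_rot: [-0.288, -3.127, 0.006]
force: [-3.3, -10.5, 1.1]
width: 0.005
gripper_force: 5.6
```

Push force is 10.5 N and the tool has stalled 5 mm short, so the stop is at its end. I back off, rise and check.

{"fn": "arm_command", "kwargs": {"deltas": [0,0,0,-0.0027,-0.015,0,0,0,0,0,-0.0045,-0.025,0,0,0,0,0,-0.0045,-0.025,0.03,0,0,0,0,-0.0045,-0.025,0.07,0,0,0,0,-0.0045,-0.025,0.11,0,0,0,0,-0.04,-0.025,0.15,0,0,0,0,-0.08,-0.025,0.15,0,0,0,0,-0.12,-0.025,0.15,0,0,0,0,-0.12,-0.025,0.15,0,0,0,0,-0.12,-0.025,0.15,0,0,0,0,-0.12,-0.025,0.15,0,0,0,0,-0.12,-0.025,0.15,0]}}

```text
clock: 7.9
position: [0.4698, -0.0272, 0.3585]
ee_rot: [-0.284, -3.129, 0.001]
force: [-0.6, -0.2, 0.0]
width: 0.004
gripper_force: 0.0
```

Run:
```python
from h import *
from cell import sensors
s=sensors.observe();print(s["clock"],s["position"],s["force"])
b=optics.get_image("side")[150:325,190:340];a=optics.get_image("scene")[145:275,190:370]
cv2.imwrite("pics/g.png",np.hstack([cv2.resize(b,(300,350)),cv2.resize(a,(500,350))]))
```

```text
7.9 [ 0.46981793 -0.02719473  0.35853583] [-0.59114002 -0.19407505  0.03373247]
```

View pics/g.png

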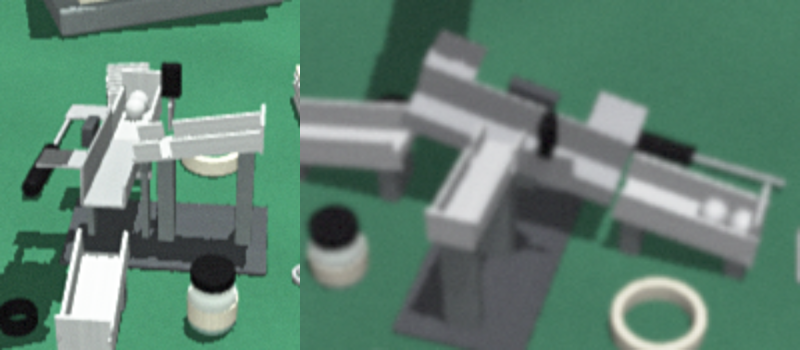

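Both balls are at the outer wall of the left chute, at (713,210) and (740,218), and the gate is still tipped. I'll let things settle 1.5 s, then check the stop opening numerically.

{"fn": "arm_command", "kwargs": {"deltas": [0,0,0,0,0,0,0,0,0,0,0,0,0,0,0,0,0,0,0,0,0,0,0,0,0,0,0,0,0,0,0,0,0,0,0,0,0,0,0,0,0,0,0,0,0,0,0,0,0,0,0,0,0,0,0,0,0,0,0,0,0,0,0,0,0,0,0,0,0,0,0,0,0,0,0,0,0,0,0,0,0,0,0,0,0,0,0,0,0,0,0,0,0,0,0,0,0,0,0,0,0,0,0,0,0]}}

```text
clock: 9.5
position: [0.469, -0.0272, 0.3587]
ee_rot: [0.284, 3.129, 0.0]
force: [0.1, 0.2, -0.6]
width: 0.003
gripper_force: 0.0
```

Run:
```python
from h import *
def m(n,r):
    y0,y1,x0,x1=r;g=optics.get_image(n)[y0:y1,x0:x1].max(2)<45
    k,l,st,c=cv2.connectedComponentsWithStats(g.astype(np.uint8));i=1+st[1:,4].argmax();return st[i]+[x0,y0,0,0,0],c[i]+[x0,y0]
a=m("scene",(180,206,268,292));b=m("side",(175,205,266,286));print(a,b)
X,e=tri(a[1],b[1]);d=X-[.5228,-.0247,0];print(X,e,"local y",d@[.179,.984,0],"x",d@[.984,-.179,0])
i=optics.get_image("scene")[205:240,310:370].max(2);j=optics.get_image("scene")[205:240,310:370].max(2);print("ball motion diff",np.abs(i.astype(int)-j).max())
```

```text
(array([276, 187,   6,  16,  70]), array([278.78571429, 194.54285714])) (array([271, 182,   9,  17, 147]), array([275.02721088, 189.67346939]))
[0.59118386 0.01953038 0.1946707 ] [-0.  0. -0. -0.] local y 0.05576340752337068 x 0.059372478948662585
ball motion diff 10
```

The stop measures 55.8 mm open, which is fully open within error. Handing in.

```bash
python3 -c "
from cell import arm
print(arm.sign_off())"
```

```text
the job is handed in; nothing more can be done
None
```

I tipped the gate by pressing its left pad, then pushed the stop fully open (about 55 mm measured); both balls rolled into the left chute and came to rest there, and I handed the job in at about 9.6 s.

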